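# Moisture reading on the sloping board

## Robot

A 6-joint arm with a two-finger parallel gripper is mounted at the origin on a cart in front of the work surface, level with it; the furniture and walls round the work are solid. World frame = base frame: x ahead of the robot, y to its left, z up, the work surface at z = 0. Lengths are in m, angles in rad, forces in N, time in s.
With the tool pointing down it reaches from about 0.275 to 0.725 m from the base axis. Payload 5.6 kg.
Tool frame: the origin (TCP) lies midway between the tips of the shut fingers; the grasp point (between the pads) lies 19 mm behind it; z points along the fingers, y is the line along which they close (so a half turn about z gives the same grasp; the last joint's range is limited). The gripper opens to 85 mm and grips with 20 to 120 N. Pads are 22 mm wide; open, the fingers measure 114 mm over their backs; the gripper's body (76 mm by 85 mm) begins 54 mm behind the grasp point. The pads swing forward as they close: fully open they stand 13 mm farther back than shut.
Start: joints at [1.391, 0.255, 0.108, 0, -1.424, -0.285], TCP at [0.247, 0.492, 0.231] pointing down, gripper open.
Joint ranges: [-2.95, 2.95], [-1.21, 1.97], [-1.09, 1.5], [-2.87, 1.71], [-2.94, -0.07], [-3.05, 3.05]. Speed limits (rad/s): [2.57, 2.57, 3.14, 3.14, 3.14, 3.14].

## Interface

Orientations are given as a 3x3 rotation matrix whose columns are the frame's x, y, z axes.
In Python, from bench import r, optics, job gives the robot as it stands. The module is installed in compiled form; this text tells all that it offers.
- The arm moves only by the tool move_arm, never from a script. Its argument "motion" is a list of rows, each a list of 7 numbers: the shift along the tool's x, y, z in m, then the turn, a rotation vector about the tool's x, y, z in rad, then the opening, from -1 (shut) to 1 (fully open). A call has exactly 8 rows; each row shifts and turns the commanded pose from where the row before left it, along the tool's axes as they then stand; what a row does not reach is not made up. A row lasts 1/10 s, in which the tool goes at most 50 mm and 8.59 degrees, less where a joint would pass 70% of its speed; a pose out of reach is approached as far as the arm can. A call is refused whole if a number of a shift passes 0.05 or a number of a turn 0.15, either way. A call with a gripper value outside its range is refused whole. The fingers move at their own pace and stop on an object; the grip force is fixed at half the most. Time passes only in rows, so rows that do not move let the fingers close, or fill a call up. It gives the time, the measured TCP pose, the force, the opening and the grip force at its end, in the units of the state.
- r.get_state(): the state, without advancing time (a new reading comes with each control period).
- optics.grab_frame(name): name is "scene" or "top"; returns a dict with "image" (420x560x3 uint8, red, green, blue), "fx", "fy", "cx", "cy" (pixels), "R" (3x3) and "t" (3): a world point X has camera coordinates R X + t. Camera axes: x right, y down, z forward; pixel columns grow to the right and rows downward; lengths in m; the calibration is good to about 2 mm. A picture is of the moment at which its call begins. There is no depth.
- job.close_job(): hands the job in; it is judged then, once.
The state is a dict: "time_s": time; "joint_positions": joint angles; "joint_vel": joint speeds; "effort": joint torques, N m; "tcp_pos": TCP position; "orientation": TCP orientation; "force": force on the tool from outside, world axes, zero at the start; "torque": the same for the moment, N m; "width": opening from 0.0 (shut) to 1.0 (fully open); "grip_force": force on a finger pad.
Only numpy, scipy, OpenCV 4.12 (cv2) and the standard library are available. Lean on these libraries where they do the work, as an engineer would, in place of code of your own. Each camera call takes 0.05 s, during which the arm holds its last target. There are 200 camera calls.

## Task

Before the board is oiled, check that it is dry: take the moisture meter out of its dock and hold it on the leaning chopping board with its foot inside the burnt ring (not on the cross), square to the sloping face, pressed so lightly that the sprung foot goes about halfway in. Keep that reading steady for two seconds and finish there, still holding the meter on the ring; never push it hard against the board, and leave the other things on the worktop where they are.

Things in the scene. Friction and masses are not known exactly. Their poses are not given: they have to be found in the camera images.
- meter: handheld moisture meter, upright in the dock at the start; white rounded box 34 (own x) x 28 (own y) x 110 mm (own z), 0.11 to 0.2 kg; grip it across the 28 mm. Origin: centre of the box's underside, z along the box towards its top end, away from the foot; a small display is on its -x face. Below the underside are a steel nose 8 mm long and the sprung foot
- foot_tip (a point): centre of the flat underside of the meter's round foot, 16 mm across; 26 mm below the meter's origin along its axis when the foot is out
- foot (a joint): travel of the meter's sprung foot along its axis: 0 fully out, 0.014 m fully in, half 0.007 m. The spring pushes with 0.8 N at 0, 2.55 N at half, 4.3 N fully in
- dock: fixed grey block 76 (x) x 70 (y) x 60 mm high, origin in the middle of its underside. The meter stands in its top pocket, 26 mm deep and about 3 mm wider than the meter, resting on a ledge 34 mm above the worktop; its foot hangs free in a bore beneath. The meter's top end stands 144 mm above the worktop; lift the meter 55 mm or more to clear the dock
- stand: fixed steel wire stand on the worktop; the board lies on it, fixed. Origin on the worktop under the middle of the board; own +x is the direction in which the board rises
- board: wooden chopping board 210 (own x, up the slope) x 300 (own y) x 21 mm, fixed on the stand, sloping 20 degrees down towards the robot side. Origin: centre of its underside; z square out of the marked upper face
- ring_spot (a point): centre of the burnt ring on the board's upper face, ring 36 mm inside and 43 mm outside diameter, flush; z points square out of the sloping face, x up the slope. The ring may be on the left or right half of the board, halfway up
- cross_spot (a point): centre of the burnt diagonal cross (arms 42 mm) on the other half of the board's upper face; not to be used. Axes as for the ring
- mug: loose spotted mug 82x117x91 mm, bystander; origin in the middle of its underside
- tin: loose food tin, 75 mm across, 58 mm high, bystander; origin in the middle of its underside
- tape: loose tape roll lying flat, 104 mm across, 25 mm high, bystander; origin in the middle of its underside
- garlic: loose garlic bulb 53 mm, bystander; origin in the middle of its underside
- spice_jar: loose spice jar with a white cap, 47 mm across, 108 mm high, bystander; origin in the middle of its underside
There are look-alikes about, which are no part of the job. What is shaped like the dock but red is not meant.

How it is judged:
On the way, in this order (a step that is already met when the one before it is completed fails the run):
1. the meter is lifted out of its dock in the gripper (z of foot_tip in the frame of dock above 0.063 m and contact force between the fingers and meter above 2 N), for 0.2 s.
2. a steady reading is taken: foot inside the ring, meter square to the face, foot about half in (distance between foot_tip and ring_spot below 0.011 m and angle between the z axis of meter and the z axis of ring_spot, either way round below 0.14 rad and value of joint foot between 0.0035 and 0.0105 m and contact force between meter and board between 0.5 and 8 N and contact force between the fingers and meter above 2 N and contact force between meter and dock below 0.1 N), for 1.5 s.
At the end, for the whole second after the job is handed in: meter held at rest, off the dock: foot centre within 11 mm of the ring's centre, axis within 0.14 rad of square to the face, foot 3.5 to 10.5 mm in, 0.5 to 8 N on the board; mug, tin, tape, garlic, spice jar within 30 mm of their starts, upright (garlic may turn) (all of step 2 and linear speed of meter below 0.02 m/s and angle between each of mug, tin, tape, spice_jar's own z axis and vertical below 0.3 rad and distance of each of mug, tin, tape, garlic, spice_jar from where it was at the start of the episode below 0.03 m); the arm keeps its last pose, push and grip.
It fails at once if the meter is pushed hard (over 12 N) against the board (contact force between meter and board above 12 N).
It fails at once if the meter is used on the cross (distance between foot_tip and cross_spot below 0.025 m and contact force between meter and board above 0.5 N).
It fails at once if a bystander is pushed more than 30 mm or lifted (distance of any of mug, tin, tape, garlic, spice_jar from where it was at the start of the episode above 0.03 m).
It also fails if it takes over 38 s, if anything falls off the work surface, if the arm or the gripper's body presses on something with over 40 N, if the wrist force passes 120 N, or if a joint passes its speed limit or range.

## Working session

There is one attempt and no reset: what is moved stays moved. The work goes in short steps, Python scripts to look and compute and a tool call to move; the robot and the scene stay as the last step left them, time stands still between calls to the robot, and variables do not carry over. Pictures are saved under pics/ and viewed, at most 10 in all, crops included, and the job is handed in when it is done.

Besides the shell and the picture viewer there is one more tool, called after "Emit:" as name(argument=value, ...) on one line, values as JSON. move_arm: Moves the arm, as the interface text tells. Its arguments: {"type":"object","properties":{"motion":{"type":"array"}},"required":["motion"]}

```bash
mkdir -p pics; python3 - <<'E'
from bench import r,optics
import cv2,numpy as np
for n in("scene","top"):
    f=optics.grab_frame(n); np.savez(n+".npz",**f)
    cv2.imwrite(f"pics/{n}0.png",f["image"][:,:,::-1])
    print(n,f["fx"],f["fy"],f["cx"],f["cy"],np.round(f["R"],3).tolist(),np.round(f["t"],3))
s=r.get_state();print({k:np.round(v,3).tolist() for k,v in s.items()})
E
```

```text
scene 398.31748859823847 398.31748859823847 281.6674579670693 209.8121960574755 [[0.873, -0.488, 0.018], [-0.318, -0.597, -0.736], [0.37, 0.637, -0.676]] [-0.498  0.234  1.144]
top 446.572104722987 446.572104722987 285.19504608083787 211.28766541353184 [[-0.013, -1.0, 0.006], [-0.999, 0.012, -0.048], [0.047, -0.007, -0.999]] [0.01  0.573 1.287]
{'time_s': 0.1, 'joint_positions': [1.391, 0.256, 0.107, -0.0, -1.424, -0.285], 'joint_vel': [-0.001, -0.002, 0.003, 0.0, 0.0, 0.001], 'effort': [-0.003, -38.76, 23.847, 5.378, -0.004, -0.0], 'tcp_pos': [0.246, 0.491, 0.23], 'orientation': [[0.894, -0.448, -0.001], [-0.448, -0.894, -0.002], [0.0, 0.002, -1.0]], 'force': [-0.302, -0.423, -0.297], 'torque': [0.014, 0.014, -0.007], 'grip_force': 0.0, 'width': 1.006}
```

View pics/scene0.png

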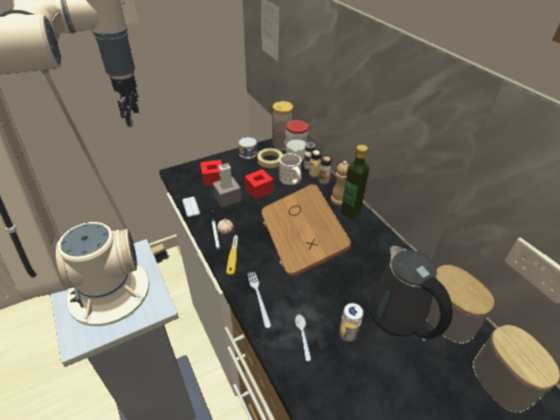

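View pics/top0.png

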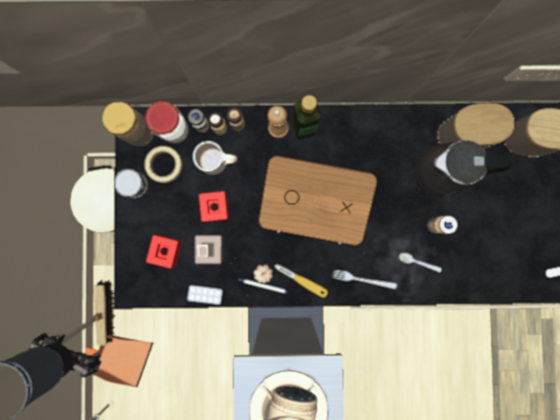

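The scene shows three dock-shaped blocks. In the top view two are red, at (213,207) and (163,252), and one is grey at (208,249) with the light meter in it. The grey one fits the description. The ring is at top (292,198) / scene (295,211) and the cross at top (346,208). I'll confirm with one enlarged crop of the dock and the board.

```bash
python3 - <<'E'
import cv2,numpy as np
t=np.load("top.npz")["image"][:,:,::-1];s=np.load("scene.npz")["image"][:,:,::-1]
def c(im,x,y,w,h,k):return cv2.resize(im[y:y+h,x:x+w],None,fx=k,fy=k,interpolation=cv2.INTER_CUBIC)
a=np.vstack([c(t,178,220,65,50,6),c(s,197,150,65,50,6)]);b=np.vstack([c(t,255,150,130,100,3),c(s,250,180,130,100,3)])
cv2.imwrite("pics/crop1.png",np.hstack([a,b]))
E
```

```text
(no output)
```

View pics/crop1.png

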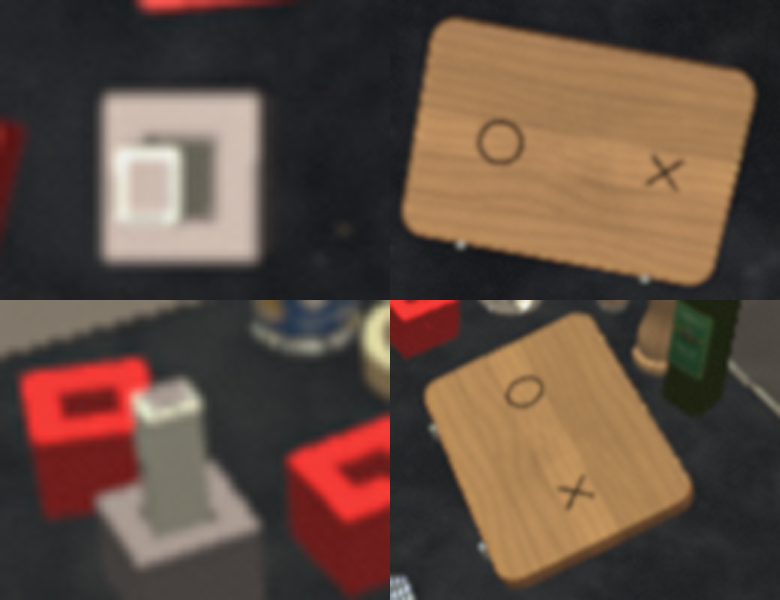

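The crop confirms it: the meter stands in the grey dock, with its long top side (34 mm) roughly along world x and its 28 mm side along y. The ring is on the robot's left half of the board and the cross on the right.

```bash
cat > h.py <<'E'
import numpy as np,cv2
def ray(f,u,v):
    d=f["R"].T@np.array([(u-f["cx"])/f["fx"],(v-f["cy"])/f["fy"],1]);return -f["R"].T@f["t"],d/np.linalg.norm(d)
def onz(f,u,v,z):
    o,d=ray(f,u,v);return o+d*(z-o[2])/d[2]
def tri(r1,r2):
    A=sum(np.eye(3)-np.outer(d,d) for o,d in(r1,r2));b=sum((np.eye(3)-np.outer(d,d))@o for o,d in(r1,r2))
    p=np.linalg.solve(A,b);return p,[np.linalg.norm((np.eye(3)-np.outer(d,d))@(p-o))*1e3 for o,d in(r1,r2)]
def marks(f,roi):
    x,y,w,h=roi;im=f["image"][y:y+h,x:x+w].astype(np.uint8);hsv=cv2.cvtColor(im,cv2.COLOR_RGB2HSV)
    m=((hsv[...,0]<25)&(hsv[...,1]>70)&(hsv[...,2]>95)).astype(np.uint8)
    c=max(cv2.findContours(m,cv2.RETR_EXTERNAL,cv2.CHAIN_APPROX_NONE)[0],key=cv2.contourArea)
    b=cv2.drawContours(np.zeros_like(m),[c],-1,1,-1);b=cv2.erode(b,np.ones((9,9)))
    g=cv2.cvtColor(im,cv2.COLOR_RGB2GRAY).astype(float);bg=cv2.medianBlur(g.astype(np.uint8),21).astype(float)
    dk=((bg-g>18)&(b>0)).astype(np.uint8);dk=cv2.dilate(dk,np.ones((2,2)),anchor=(0,0)) if 0 else dk
    out=[]
    for k in cv2.findContours(cv2.dilate(dk,np.ones((3,3))),cv2.RETR_EXTERNAL,cv2.CHAIN_APPROX_NONE)[0]:
        X,Y,W,H=cv2.boundingRect(k)
        if max(W,H)>7: out.append((x+X+(W-1)/2,y+Y+(H-1)/2,W,H))
    return out,c+[x,y]
E
python3 - <<'E'
from h import *
t=dict(np.load("top.npz"));s=dict(np.load("scene.npz"))
mt,ct=marks(t,(250,145,140,110));ms,cs=marks(s,(250,175,110,105));print(mt,ms)
mt=sorted(m for m in mt if m[2]>8)
for a in mt:
    for b in ms:
        p,e=tri(ray(t,*a[:2]),ray(s,*b[:2]));print(a[:2],b[:2],p.round(4),np.round(e,1))
# meter / dock in top
im=t["image"];roi=im[225:270,185:230].astype(int)
print("px");print(roi[8:42:3,3:40:3].mean(2).astype(int))
g=cv2.GaussianBlur(roi.mean(2).astype(np.uint8),(3,3),0)
m=(g>95).astype(np.uint8);c=max(cv2.findContours(m,0,1)[0],key=cv2.contourArea);rc=cv2.minAreaRect(c);print("dock",rc)
p=onz(t,rc[0][0]+185,rc[0][1]+225,.06);print("dockc",p)
w=(roi.min(2)>195).astype(np.uint8);c=max(cv2.findContours(w,0,1)[0],key=cv2.contourArea);rc=cv2.minAreaRect(c);print("meter",rc,cv2.boundingRect(c))
print("meterc",onz(t,rc[0][0]+185,rc[0][1]+225,.144))
for n,v in(("dock",(.06)),):pass
E
```

```text
[(346.0, 207.5, 15, 14), (291.5, 196.5, 18, 18)] [(311.5, 244.0, 14, 13), (294.5, 210.0, 16, 13)]
(291.5, 196.5) (311.5, 244.0) [ 0.6476 -0.0327 -0.1025] [26.1 26.1]
(291.5, 196.5) (294.5, 210.0) [ 0.6108 -0.0149  0.0655] [1. 1.]
(346.0, 207.5) (311.5, 244.0) [ 0.5792 -0.168   0.0631] [0.1 0.1]
(346.0, 207.5) (294.5, 210.0) [ 0.5537 -0.1397  0.1942] [20.5 20.5]
px
[[ 39  39  38  38  38  40  40  38  35  32  32  32  34]
 [ 42  41  65 160 160 161 161 161 161 162 163  87  37]
 [ 44  42  84 192 191 191 191 192 191 191 193 101  37]
 [ 43  43  83 191 185 147 153 155 158 188 193 100  36]
 [ 43  43  82 216 225 223 225  98 102 187 192 100  36]
 [ 42  42  83 220 191 189 210 101 104 188 190  86  36]
 [ 43  44  83 206 191 189 209 100 104 187 190  86  38]
 [ 43  41  83 208 198 195 212  99 110 187 190  86  40]
 [ 43  41  85 193 196 195 197 169 170 191 190  85  37]
 [ 42  42  85 191 190 190 191 191 192 191 190  86  36]
 [ 37  40  59 124 124 122 122 122 122 122 122  58  30]
 [ 35  35  39  40  41  38  34  34  31  37  35  31  29]]
dock ((23.0, 24.0), (28.0, 26.0), 90.0)
dockc [0.46785932 0.21982744 0.06      ]
meter ((16.5, 25.5), (11.0, 9.0), 90.0) (12, 20, 10, 12)
meterc [0.46708219 0.22277864 0.144     ]
```

Emit:
move_arm(motion=[[0,0,0,0,0,-0.116,1],[0,0,0,0,0,-0.116,1],[0,0,0,0,0,-0.116,1],[0,0,0,0,0,-0.116,1],[0.027,0.034,0,0,0,0,1],[0.028,0.034,0,0,0,0,1],[0.028,0.034,0,0,0,0,1],[0.028,0.034,0,0,0,0,1]])

```text
time_s: 0.9
tcp_pos: [0.3579, 0.354, 0.2309]
orientation: [[1.0, -0.0, -0.001], [-0.0, -1.0, -0.001], [-0.001, 0.001, -1.0]]
force: [1.2, 0.4, -1.2]
width: 1.003
grip_force: 0.0
```

Emit:
move_arm(motion=[[0.028,0.034,0,0,0,0,1],[0.028,0.034,0,0,0,0,1],[0.028,0.034,0,0,0,0,1],[0.026,0.032,0,0,0,0,1],[0,0,0,0,0,0,1],[0,0,0,0,0,0,1],[0,0,0,0,0,0,1],[0,0,0,0,0,0,1]])

```text
time_s: 1.7
tcp_pos: [0.4667, 0.2224, 0.2312]
orientation: [[1.0, 0.001, -0.0], [0.001, -1.0, 0.0], [-0.0, -0.0, -1.0]]
force: [0.4, 0.2, -0.4]
width: 1.0
grip_force: 0.0
```

Emit:
move_arm(motion=[[0,0.001,0.024,0,0,0,1],[0,0,0.024,0,0,0,1],[0,0,0.024,0,0,0,1],[0,0,0.024,0,0,0,1],[0,0,0.024,0,0,0,1],[0,0,0.023,0,0,0,1],[0,0,0,0,0,0,1],[0,0,0,0,0,0,1]])

```text
time_s: 2.5
tcp_pos: [0.4672, 0.2211, 0.0889]
orientation: [[1.0, 0.001, 0.0], [0.001, -1.0, -0.0], [0.0, 0.0, -1.0]]
force: [0.5, -0.8, -0.0]
width: 1.001
grip_force: 0.0
```

Emit:
move_arm(motion=[[0,0,0,0,0,0,0.4],[0,0,0,0,0,0,0.0],[0,0,0,0,0,0,-0.3],[0,0,0,0,0,0,-0.6],[0,0,0,0,0,0,-1],[0,0,0,0,0,0,-1],[0,0,0,0,0,0,-1],[0,0,0,0,0,0,-1]])

```text
time_s: 3.3
tcp_pos: [0.4678, 0.2207, 0.089]
orientation: [[1.0, -0.001, 0.001], [-0.001, -1.0, 0.001], [0.001, -0.001, -1.0]]
force: [-0.1, -1.1, 5.5]
width: 0.318
grip_force: 59.5
```

```bash
python3 - <<'E'
from bench import r,optics
import cv2,numpy as np
f=optics.grab_frame("scene");g=optics.grab_frame("top")
c=lambda im,x,y,w,h,k:cv2.resize(im[y:y+h,x:x+w,::-1],None,fx=k,fy=k,interpolation=2)
cv2.imwrite("pics/g1.png",np.hstack([c(f["image"],180,110,95,115,4),c(g["image"],165,205,95,115,4)]))
s=r.get_state();print({k:np.round(s[k],3).tolist() for k in("tcp_pos","force","torque","width","grip_force")})
E
```

```text
{'tcp_pos': [0.468, 0.221, 0.089], 'force': [-0.329, -0.128, 4.731], 'torque': [-0.033, 0.252, -0.046], 'width': 0.321, 'grip_force': 59.524}
```

View pics/g1.png

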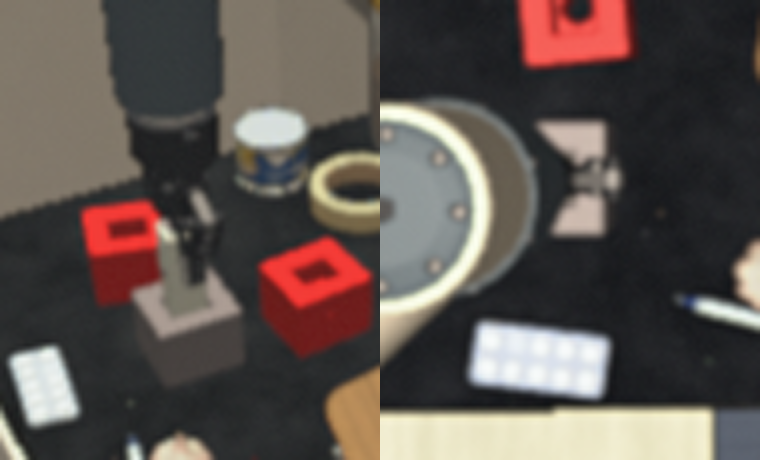

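Emit:
move_arm(motion=[[0,0,-0.015,0,0,0,-1],[0,0,-0.025,0,0,0,-1],[0,0,-0.025,0,0,0,-1],[0,0,-0.025,0,0,0,-1],[0,0,-0.03,0,0,0,-1],[0,0,-0.03,0,0,0,-1],[0,0,0,0,0,0.0985,-1],[0,0,0,0,0,0.0985,-1]])

```text
time_s: 4.2
tcp_pos: [0.4671, 0.2207, 0.2383]
orientation: [[0.98, -0.201, -0.0], [-0.201, -0.98, 0.001], [-0.001, -0.001, -1.0]]
force: [0.0, 0.6, -2.3]
width: 0.321
grip_force: 59.3
```

Emit:
move_arm(motion=[[0.0248,0.0338,0,0,0,0,-1],[0.0248,0.0338,0,0,0,0,-1],[0.0248,0.0338,0,0,0,0,-1],[0.0248,0.0338,0,0,0,0,-1],[0.0248,0.0338,0,0,0,0,-1],[0.0248,0.0338,0,0,0,0,-1],[0,0,0,0,0,0,-1],[0,0,0,0,0,0,-1]])

```text
time_s: 5.0
tcp_pos: [0.573, -0.0084, 0.2368]
orientation: [[0.98, -0.199, -0.003], [-0.199, -0.98, 0.0], [-0.003, 0.0, -1.0]]
force: [-0.4, 0.7, -1.9]
width: 0.319
grip_force: 59.7
```

Emit:
move_arm(motion=[[0,0,0,0,0.116,0,-1],[0,0,0,0,0.116,0,-1],[0,0,0,0,0.117,0,-1],[0,0,0,0,0,0,-1],[0,0,0,0,0,0,-1],[0,0,0,0,0,0,-1],[0,0,0,0,0,0,-1],[0,0,0,0,0,0,-1]])

```text
time_s: 5.8
tcp_pos: [0.5744, -0.0073, 0.2388]
orientation: [[0.921, -0.197, 0.336], [-0.185, -0.98, -0.067], [0.342, -0.001, -0.94]]
force: [-0.9, 0.2, -1.7]
width: 0.322
grip_force: 59.7
```

```bash
python3 - <<'E'
from bench import r,optics
import cv2,numpy as np
f=optics.grab_frame("scene");np.savez("s2.npz",**f)
c=lambda im,x,y,w,h,k:cv2.resize(im[y:y+h,x:x+w,::-1],None,fx=k,fy=k,interpolation=2)
cv2.imwrite("pics/g2.png",c(f["image"],230,120,120,130,4.5))
s=r.get_state();print({k:np.round(s[k],3).tolist() for k in("time_s","tcp_pos","orientation","force","torque","width","grip_force")})
ring=np.array([.611,-.0145,.0645]);tip=s["tcp_pos"]+.081*s["orientation"][:,2] if hasattr(s["orientation"],"shape") else np.array(s["tcp_pos"])+.081*np.array(s["orientation"])[:,2]
print("tip->ring in tool",np.round(np.array(s["orientation"]).T@(ring-tip),4))
for q in(tip,ring):
    p=f["R"]@q+f["t"];print(f["fx"]*p[0]/p[2]+f["cx"],f["fy"]*p[1]/p[2]+f["cy"])
E
```

```text
{'time_s': 5.85, 'tcp_pos': [0.574, -0.007, 0.239], 'orientation': [[0.921, -0.197, 0.335], [-0.185, -0.98, -0.067], [0.342, -0.0, -0.94]], 'force': [-0.295, 0.305, -1.774], 'torque': [0.272, 1.202, -0.0], 'width': 0.322, 'grip_force': 59.688}
tip->ring in tool [-0.0243 -0.0002  0.0954]
293.1128605011481 187.8024493545214
294.77834163873956 210.11578453990788
```

View pics/g2.png

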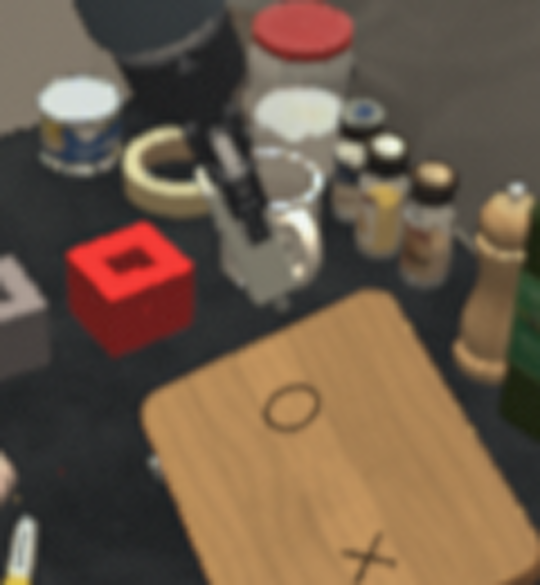

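The held meter's foot is at about (293,187) in the scene view, and I predicted (293,188). The grasp model holds and the ring lies below the foot, so I'm descending square to the face.

Emit:
move_arm(motion=[[-0.008,0,0.02,0,0,0,-1],[-0.008,0,0.02,0,0,0,-1],[-0.008,0,0.02,0,0,0,-1],[0,0,0.015,0,0,0,-1],[0,0,0.008,0,0,0,-1],[0,0,0,0,0,0,-1],[0,0,0,0,0,0,-1],[0,0,0,0,0,0,-1]])

```text
time_s: 6.65
tcp_pos: [0.5797, -0.0086, 0.1532]
orientation: [[0.921, -0.196, 0.337], [-0.185, -0.981, -0.067], [0.344, -0.001, -0.939]]
force: [0.4, -0.5, -0.8]
width: 0.317
grip_force: 59.8
```

```bash
cat > chk.py <<'E'
from bench import r,optics
import cv2,numpy as np,sys
from h import *
F=[];
for k in range(6):
    f=optics.grab_frame("scene");s=r.get_state();F.append(s["force"])
np.savez("s3.npz",**f)
R=np.array(s["orientation"]);ring=np.array([.611,-.0145,.0645]);tip=np.array(s["tcp_pos"])+.081*R[:,2]
print(s["time_s"],"tip->ring tool mm",np.round(1e3*R.T@(ring-tip),1),"F tool",np.round(R.T@np.mean(F,0),2),np.std(F,0).round(2),"grip",s["grip_force"])
if len(sys.argv)>1: cv2.imwrite(sys.argv[1],cv2.resize(f["image"][150:260,240:350,::-1],None,fx=5,fy=5,interpolation=2))
E
python3 chk.py pics/g3.png
```

```text
6.95 tip->ring tool mm [ 0.3 -0.5 12.7] F tool [-0.79  0.21  1.44] [0.41 0.37 0.41] grip 59.81744706630707
```

View pics/g3.png

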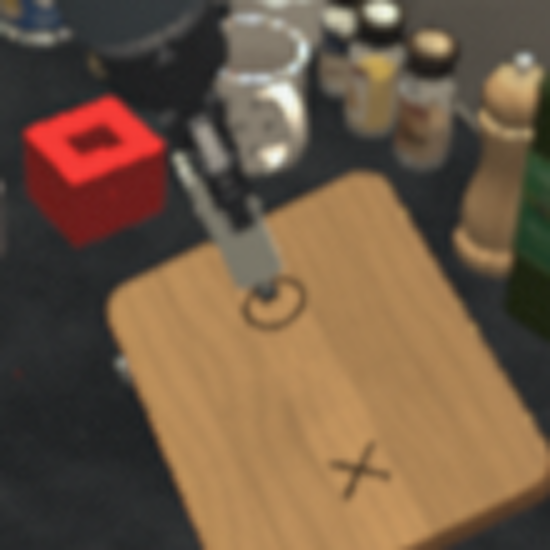

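The foot hangs just above the ring at crop (265,290), with the ring at (275,303), and it needs about 13 mm more to make contact. The free-air baseline along the tool is 1.44 N.

Emit:
move_arm(motion=[[0,0,0.003,0,0,0,-1],[0,0,0.003,0,0,0,-1],[0,0,0.003,0,0,0,-1],[0,0,0.003,0,0,0,-1],[0,0,0.002,0,0,0,-1],[0,0,0.002,0,0,0,-1],[0,0,0,0,0,0,-1],[0,0,0,0,0,0,-1]])

```text
time_s: 7.75
tcp_pos: [0.5844, -0.0098, 0.1371]
orientation: [[0.921, -0.197, 0.335], [-0.185, -0.98, -0.067], [0.342, 0.0, -0.94]]
force: [-2.4, 0.2, 0.3]
width: 0.319
grip_force: 60.0
```

```bash
python3 chk.py
```

```text
8.05 tip->ring tool mm [ 0.6 -0.7 -3.5] F tool [-1.57 -0.29 -1.36] [0.47 0.43 0.32] grip 60.0251966714859
```

```bash
sed -i 's/range(6)/range(16)/' chk.py; python3 chk.py
```

```text
8.85 tip->ring tool mm [ 0.5 -0.7 -3.6] F tool [-1.62  0.07 -1.38] [0.44 0.38 0.42] grip 60.06620228290558
```

Emit:
move_arm(motion=[[0,0,-0.002,0,0,0,-1],[0,0,-0.002,0,0,0,-1],[0,0,0,0,0,0,-1],[0,0,0,0,0,0,-1],[0,0,0,0,0,0,-1],[0,0,0,0,0,0,-1],[0,0,0,0,0,0,-1],[0,0,0,0,0,0,-1]])

```text
time_s: 9.65
tcp_pos: [0.5831, -0.0096, 0.1408]
orientation: [[0.921, -0.196, 0.335], [-0.185, -0.981, -0.067], [0.342, -0.0, -0.94]]
force: [-0.4, 0.2, -0.4]
width: 0.317
grip_force: 60.0
```

```bash
python3 chk.py
```

```text
10.45 tip->ring tool mm [ 0.5 -0.6  0.4] F tool [-0.91  0.11 -0.39] [0.49 0.53 0.39] grip 60.04222869873047
```

Emit:
move_arm(motion=[[0,0,-0.002,0,0,0,-1],[0,0,-0.002,0,0,0,-1],[0,0,0,0,0,0,-1],[0,0,0,0,0,0,-1],[0,0,0,0,0,0,-1],[0,0,0,0,0,0,-1],[0,0,0,0,0,0,-1],[0,0,0,0,0,0,-1]])

```text
time_s: 11.25
tcp_pos: [0.5817, -0.0093, 0.1444]
orientation: [[0.921, -0.197, 0.335], [-0.185, -0.98, -0.067], [0.342, 0.0, -0.94]]
force: [-0.2, -0.5, -2.6]
width: 0.322
grip_force: 60.0
```

```bash
python3 chk.py
```

```text
12.05 tip->ring tool mm [ 0.6 -0.6  4.4] F tool [-0.51 -0.02  1.64] [0.58 0.61 0.42] grip 60.03998279571533
```

The force steps are consistent: 0.25 N/mm, with contact about 4.4 mm earlier than the geometry gave. Half-in should therefore be about 6.8 mm further on from here.

Emit:
move_arm(motion=[[0,0,0.002,0,0,0,-1],[0,0,0.002,0,0,0,-1],[0,0,0.0015,0,0,0,-1],[0,0,0.0013,0,0,0,-1],[0,0,0,0,0,0,-1],[0,0,0,0,0,0,-1],[0,0,0,0,0,0,-1],[0,0,0,0,0,0,-1]])

```text
time_s: 12.85
tcp_pos: [0.5841, -0.0097, 0.1383]
orientation: [[0.921, -0.196, 0.336], [-0.185, -0.981, -0.067], [0.342, -0.0, -0.94]]
force: [-1.1, -0.5, 0.7]
width: 0.319
grip_force: 60.0
```

```bash
python3 chk.py pics/g4.png; python3 - <<'E'
from bench import optics
import cv2
t=optics.grab_frame("top")["image"]
a=cv2.imread("pics/g4.png");b=cv2.resize(t[150:250,255:355,::-1],(a.shape[1]//2,a.shape[0]//2),interpolation=2)
a=cv2.resize(a[150:425,100:375],None,fx=1.5,fy=1.5);b=cv2.resize(b,a.shape[1::-1])
cv2.imwrite("pics/g4b.png",cv2.hconcat([a,b])[:, :800])
E
```

```text
13.65 tip->ring tool mm [ 0.4 -0.6 -2.4] F tool [-0.44  0.32 -0.99] [0.39 0.46 0.3 ] grip 60.00644624233246
```

View pics/g4b.png

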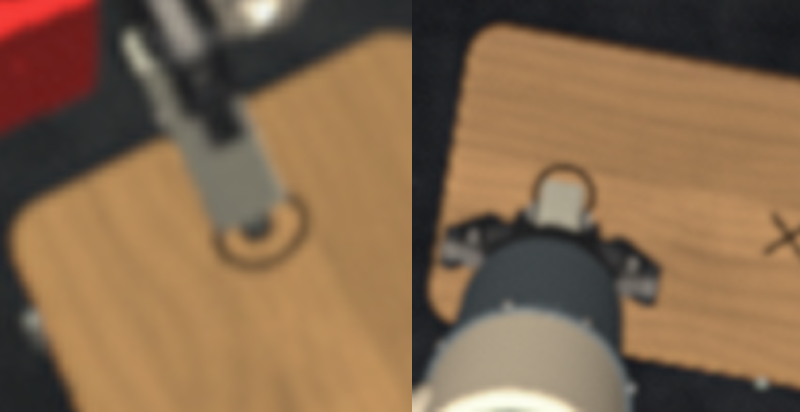

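The foot sits inside the ring: the ring is centred near crop (262,230) and the foot near (257,226), about 3 mm off. The spring force is 2.55 N, which is half-in. Now I'll hold it there.

Emit:
move_arm(motion=[[0,0,0,0,0,0,-1],[0,0,0,0,0,0,-1],[0,0,0,0,0,0,-1],[0,0,0,0,0,0,-1],[0,0,0,0,0,0,-1],[0,0,0,0,0,0,-1],[0,0,0,0,0,0,-1],[0,0,0,0,0,0,-1]])

```text
time_s: 14.5
tcp_pos: [0.5841, -0.0097, 0.1382]
orientation: [[0.921, -0.196, 0.335], [-0.185, -0.981, -0.067], [0.342, -0.0, -0.94]]
force: [0.8, 0.5, 0.7]
width: 0.321
grip_force: 60.0
```

Emit:
move_arm(motion=[[0,0,0,0,0,0,-1],[0,0,0,0,0,0,-1],[0,0,0,0,0,0,-1],[0,0,0,0,0,0,-1],[0,0,0,0,0,0,-1],[0,0,0,0,0,0,-1],[0,0,0,0,0,0,-1],[0,0,0,0,0,0,-1]])

```text
time_s: 15.3
tcp_pos: [0.5841, -0.0097, 0.1382]
orientation: [[0.921, -0.196, 0.335], [-0.185, -0.981, -0.067], [0.342, -0.0, -0.94]]
force: [0.7, -0.3, 1.3]
width: 0.322
grip_force: 60.0
```

```bash
python3 chk.py; python3 -c "
from bench import job
print(job.close_job())"
```

```text
16.1 tip->ring tool mm [ 0.5 -0.6 -2.4] F tool [ 0.64  0.04 -1.07] [0.58 0.33 0.33] grip 60.06023168563843
the job is handed in; nothing more can be done
None
```

The job is handed in with the meter held still and square inside the burnt ring, its foot about half in by force (about 2.6 N) and its last reading held for over 3 s; the hand-in gave no verdict.

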